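# Line up the auger's drive arm and pin it

### The arm

A 6-joint arm with a two-finger parallel gripper is mounted at the origin on the work surface. World frame = base frame: x ahead of the robot, y to its left, z up, the work surface at z = 0. Lengths are in m, angles in rad, forces in N, time in s.
With the tool pointing down it reaches from about 0.3 to 0.75 m from the base axis. Payload 8.5 kg.
Tool frame: the origin (TCP) lies at the very end of the fingers, on their centre line; the grasp point (between the pads) lies 19 mm behind it; z points along the fingers, y is the line along which they close (so a half turn about z gives the same grasp; the last joint's range is limited). The gripper opens to 85 mm and grips with 20 to 120 N. Pads are 22 mm wide; open, the fingers measure 114 mm over their backs; the gripper's body (76 mm by 85 mm) begins 54 mm behind the grasp point. The pads swing forward as they close: fully open they stand 13 mm farther back than shut.
Start: joints at [-1.508, 0.381, 1.297, -0, 1.464, -0.215], TCP at [0.151, -0.529, 0.231] pointing down, gripper open.
Joint ranges: [-3.11, 3.11], [-0.89, 2.33], [0.22, 2.48], [-1.42, 4.56], [0.17, 2.85], [-2.88, 2.88]. Speed limits (rad/s): [2.39, 2.39, 3.14, 3.14, 3.14, 3.14].

### API

Orientations are given as a unit quaternion [w, x, y, z].
In Python, from cell import sensors, imaging, arm, spotter gives the robot as it stands.
- The arm moves only by the tool jog_arm, never from a script. Its argument "series" is a list of rows, each an object with "xyz": the shift along the tool's x, y, z in cm, a list of three; "twist": the turn about the tool's z in degrees; "hand": the opening, from 0 (shut) to 1 (fully open). In form: [{"xyz": [x, y, z], "twist": twist, "hand": hand}, ...]. A call has exactly 5 rows; each row is the pose to reach, as a shift and turn from the pose commanded when the call began, along the tool's axes at that moment; what a row does not reach only later rows make up. A row lasts 1/12 s, in which the tool goes at most 41.7 mm and 7.16 degrees, less where a joint would pass 70% of its speed; a pose out of reach is approached as far as the arm can. A call with a gripper value outside its range is refused whole. The fingers move at their own pace and stop on an object; "force" is the grip in N (left out, the last holds). Time passes only in rows, so rows that repeat a pose let the fingers close, or fill a call up. It gives the time, the measured TCP pose, the force, the opening and the grip force at its end, in the units of the state.
- sensors.read_state(): the state, without advancing time (a new reading comes with each control period).
- imaging.capture(name): name is "side" or "top"; returns (picture, depth): 384x512x3 uint8, red, green, blue; 384x512 float32, m along the optical axis (not along the pixel's ray), 0 where there is no reading.
- imaging.get_calibration(name): a dict with "fx", "fy", "cx", "cy" (pixels), "distortion" ([k1, k2, p1, p2, k3] as OpenCV has them; the pictures are not rectified), "camera_from_world" (4x4, takes a point from world to camera coordinates). Camera axes: x right, y up, looking along -z (the intrinsics and any distortion apply to the point x, -y, -z); pixel columns grow to the right and rows downward; lengths in m; the calibration is good to about 2 mm. A picture is of the moment at which its call begins. get_calibration takes no time and is no camera call.
- arm.job_done(): hands the job in; it is judged then, once.
Trained networks look in the newest picture that a camera, given by its name, has taken for a name from the list of things; names that differ only in an ending like _2 or _b are one class to them, and where a whole thing is asked for, a point or a joint stands for the part that bears it (a point fixed in the world has none). Each returns a list of dicts, best first, with "confidence" (0 to 1); they miss things now and then, are a little off and sometimes report something else, mostly with a low value. They report only what shows in the picture. A call takes as long as a camera call.
- spotter.find_in(camera, query): "rect" ([centre column, centre row, width, height] in pixels, round what is visible of it).
- spotter.landmark_of(camera, query): "xy" ([column, row] in pixels: a listed point, or the origin of a listed thing).
The state is a dict: "time_s": time; "joint_positions": joint angles; "joint_velocities": joint speeds; "joint_torque": joint torques, N m; "eef_pos": TCP position; "ee_rot": TCP orientation; "force": force on the tool from outside, world axes, zero at the start; "torque": the same for the moment, N m; "opening": opening from 0.0 (shut) to 1.0 (fully open); "finger_force": force on a finger pad.
Only numpy, scipy, OpenCV 4.12 (cv2) and the standard library are available. Lean on these libraries where they do the work, as an engineer would, in place of code of your own. Each camera call takes 0.05 s, during which the arm holds its last target. There are 200 camera calls.

### The job

Swing the drive arm round on the auger shaft held in the vise until the hole near its end stands over the hole in the ear of the plate below it. Then take the knobbed shear pin out of the wooden block and put it down through both holes, fully home with its shoulder sitting on the drive arm, and let go. Leave the punch, the bearing, the brass housing and the glass float where they stand.

Things in the scene. Friction and masses are not known exactly. Their poses are not given: they have to be found in the camera images.
- vise: dark cast-iron bench vise, 90 mm wide over the jaws, 105 mm high, fixed to the bench; its screw and tommy bar lie along its own +x, reaching 180 mm. Origin at bench level on the axis of the upright steel auger shaft stub clamped in its jaws (26 mm across, top 192 mm above the bench)
- plate_hole (a point): centre of the hole in the ear of the fixed plate keyed to the shaft, at the ear's upper face, 140 mm above the bench and 80 mm from the shaft axis along the vise's own +y. Hole 14.6 mm across, through the 11 mm plate, clear air below. The plate is 96 mm round; its one ear is 50 mm wide and ends 113 mm from the axis
- drive_arm (a joint): angle of the drive arm about the upright shaft, rad, anticlockwise seen from above; 0 or a whole turn (6.283) when its hole stands exactly over the plate's hole. It turns past a whole turn either way, so either way round will do; stiff with grease (about 4 N to push at 50 mm from the axis), it stays where it is left
- drive_arm_hole (a point): centre of the 14.6 mm hole through the arm near its end, at the arm's upper face, 153 mm above the bench, 80 mm from the shaft axis. The arm lies 1 mm above the plate: a steel flat bar 40 mm wide, 12 mm thick, from the shaft to 100 mm out, with a boss on the shaft 48 mm across, top 171 mm above the bench. The point's y axis points outward along the arm
- drive_arm_web (a point): middle of the top edge of the arm's upright stiffening web, 45 mm from the shaft axis. The web runs along the arm's middle from the boss to 62 mm from the axis, 10 mm thick, its top 179 mm above the bench; its flat sides are good to push on
- block: wooden drill block 150 x 62 x 65 mm high, long along its own x, fixed to the bench, with two upright holes 80 mm apart (40 mm either side of its middle). Origin at the centre of its underside. The shear pin stands in one hole, a punch in the other
- pin: steel shear pin, 100 mm tall, 0.13 to 0.21 kg: shank 12 mm across, 60 mm long, its nose tapering over 11 mm to 6 mm; shoulder collar 26 mm across, 6 mm thick; round knob above, 20 mm across, 34 mm tall. Origin at the nose's tip, own z towards the knob. Stands upright in the block, shoulder on the block's top; when home in the drive arm its origin is 93 mm above the bench
- pin_grip (a point): point on the pin's axis in the knob, 88 mm above the tip (28 mm above the underside of the shoulder)
- punch: plain dark steel punch, 12 mm across and 120 mm tall without any shoulder, standing in the block's other hole; origin at its foot; to be left alone
- bearing: steel pillow block bearing, 130 mm long along its own y, 42 mm deep, 80 mm high, loose on the bench; origin under its centre; to be left alone
- housing: brass grease nipple housing, 44 mm round foot, 66 mm tall, loose on the bench; origin under its centre; to be left alone
- float: green glass float bulb, 88 mm across and 106 mm tall on a 44 mm collar, loose on the bench; origin under its centre; to be left alone

How it is judged:
On the way, in this order (a step that is already met when the one before it is completed fails the run):
1. the drive arm has been swung round so that its hole stands over the plate's hole, the two within 6 mm (horizontal distance between drive_arm_hole and plate_hole below 0.006 m), for 0.2 s.
2. the pin is through both holes with its shoulder down on the drive arm (horizontal distance between pin and plate_hole below 0.005 m and height (world z) of pin below 0.096 m and angle between pin's own z axis and vertical below 0.08 rad), for 0.2 s.
At the end, for the whole second after the job is handed in: The drive arm's hole stands over the plate's hole (within 4 mm), the shear pin is through both, upright (within 4.5 degrees), centred on the plate's hole within 5 mm, its shoulder down on the drive arm (within 3 mm), at rest (all of step 2 and horizontal distance between drive_arm_hole and plate_hole below 0.004 m and height (world z) of pin above 0.085 m and linear speed of pin below 0.02 m/s); the robot touches nothing.
It fails at once if the punch is shifted in or out of its hole by more than 20 mm (distance of punch from where it was at the start of the episode above 0.02 m).
It fails at once if the bearing is shifted more than 20 mm (distance of bearing from where it was at the start of the episode above 0.02 m).
It fails at once if the brass housing is shifted more than 20 mm (distance of housing from where it was at the start of the episode above 0.02 m).
It fails at once if the glass float is shifted more than 20 mm or tipped (distance of float from where it was at the start of the episode above 0.02 m or angle between float's own z axis and vertical above 0.3 rad).
It also fails if it takes over 72 s, if anything falls off the work surface, if the arm or the gripper's body presses on something with over 40 N, if the wrist force passes 120 N, or if a joint passes its speed limit or range.

## Working session

There is one attempt and no reset: what is moved stays moved. The work goes in short steps, Python scripts to look and compute and a tool call to move; the robot and the scene stay as the last step left them, time stands still between calls to the robot, and variables do not carry over. Pictures are saved under pics/ and viewed, at most 10 in all, crops included, and the job is handed in when it is done.

Besides the shell and the picture viewer there is one more tool, called after "Request:" by a JSON object that holds its "name" and its "arguments". jog_arm: Moves the arm, as the interface text tells. Its arguments: {"type":"object","properties":{"series":{"type":"array","items":{"type":"object","properties":{"xyz":{"type":"array","items":{"type":"number"}},"twist":{"type":"number"},"hand":{"type":"number"}}}},"force":{"type":"number"}},"required":["series"]}

```bash
mkdir -p pics
cat > h.py <<'E'
import numpy as np, cv2, json
from cell import sensors, imaging, arm, spotter
def cal(n):
    c=imaging.get_calibration(n); K=np.array([[c['fx'],0,c['cx']],[0,c['fy'],c['cy']],[0,0,1.]])
    return K,np.array(c['distortion'],float),np.array(c['camera_from_world'],float)
def ray(n,px):
    K,D,T=cal(n); p=cv2.undistortPoints(np.array([[px]],float),K,D)[0,0]
    R=T[:3,:3]; o=-R.T@T[:3,3]; d=R.T@np.array([p[0],-p[1],-1.]); return o,d
def atz(n,px,z):
    o,d=ray(n,px); return o+d*(z-o[2])/d[2]
def proj(n,P):
    K,D,T=cal(n); q=(T[:3,:3]@np.atleast_2d(P).T).T+T[:3,3]; q=q*[1,-1,-1]
    return cv2.projectPoints(q,np.zeros(3),np.zeros(3),K,D)[0][:,0]
def cloud(n,depth):
    K,D,T=cal(n); v,u=np.mgrid[:384,:512]; p=cv2.undistortPoints(np.stack([u,v],-1).reshape(-1,1,2).astype(float),K,D).reshape(384,512,2)
    q=np.stack([p[...,0]*depth,-p[...,1]*depth,-depth],-1)-T[:3,3]; return q@T[:3,:3]
def tri(pt,ps):
    (a,b),(c,d)=ray('top',pt),ray('side',ps)
    s=np.linalg.lstsq(np.stack([b,-d],1),c-a,rcond=None)[0]; return (a+b*s[0]+c+d*s[1])/2, np.linalg.norm(a+b*s[0]-c-d*s[1])
E
python3 - <<'E'
from h import *
np.set_printoptions(precision=4,suppress=True)
Z=dict(vise=0,plate_hole=.14,drive_arm_hole=.153,drive_arm_web=.179,block=0,pin=.005,pin_grip=.093,punch=0,bearing=0,housing=0,float=0)
ims=[]
for n in('top','side'):
    p,d=imaging.capture(n); ims.append(p); np.save(n+'_d.npy',d); cv2.imwrite(f'pics/{n}0.png',p[...,::-1])
    K,D,T=cal(n); print(n,K[0,0],'cam',-T[:3,:3].T@T[:3,3],'look',-T[2,:3])
    for k in Z:
        for r in spotter.landmark_of(n,k)[:2]: print(n,k,round(r['confidence'],2),np.array(r['xy']),atz(n,r['xy'],Z[k]))
s=sensors.read_state(); print({k:np.array(v) for k,v in s.items()})
E
```

```text
top 404.3848692451656 cam [0.4773 0.0137 1.3071] look [ 0.1031  0.0172 -0.9945]
top vise 0.74 [257.8 207.9] [0.5592 0.0377 0.    ]
top plate_hole 0.87 [232.2 194.6] [0.5903 0.1089 0.14  ]
top drive_arm_hole 0.73 [253.  178.9] [0.6334 0.0474 0.153 ]
top drive_arm_hole 0.4 [375.1 224.7] [ 0.4952 -0.3005  0.153 ]
top drive_arm_web 0.82 [258.9 190.8] [0.5959 0.0306 0.179 ]
top block 0.97 [371.7 224.3] [ 0.4992 -0.3309  0.    ]
top pin 0.59 [374.6 216.4] [ 0.5244 -0.3402  0.005 ]
top punch 0.47 [370.5 239.4] [ 0.4505 -0.3252  0.    ]
top bearing 0.68 [165.9 195.1] [0.6059 0.339  0.    ]
top housing 0.7 [324.7 163.2] [ 0.702  -0.1838  0.    ]
top float 0.63 [160.4 252.2] [0.4197 0.3566 0.    ]
side 429.55668750695327 cam [ 0.4156 -0.9284  0.8098] look [ 0.1434  0.8092 -0.5698]
side vise 0.62 [250.3 231. ] [0.5586 0.0265 0.    ]
side plate_hole 0.83 [259.9 175. ] [0.5989 0.1061 0.14  ]
side drive_arm_hole 0.6 [277.4 180.3] [0.6391 0.0516 0.153 ]
side drive_arm_web 0.63 [264.4 173.4] [0.6018 0.0521 0.179 ]
side block 0.82 [249.1 336.9] [ 0.5006 -0.3388  0.    ]
side block 0.32 [264.1 308.2] [ 0.5483 -0.2627  0.    ]
side pin 0.7 [268.5 334.3] [ 0.5441 -0.3424  0.005 ]
side pin_grip 0.65 [265.9 307. ] [ 0.5374 -0.3366  0.093 ]
side bearing 0.62 [247.5 172.6] [0.5965 0.3444 0.    ]
side housing 0.65 [321.3 280.6] [ 0.709  -0.1976  0.    ]
side float 0.8 [198.3 174.9] [0.4239 0.3554 0.    ]
{'time_s': array(1.2), 'joint_positions': array([-1.5083,  0.3806,  1.2974,  0.    ,  1.4636, -0.2153]), 'joint_velocities': array([ 0.0006,  0.0012, -0.0009, -0.0011, -0.0005,  0.0011]), 'joint_torque': array([ -0.001 , -44.8337, -23.1469,  -0.0002,   0.0005,   0.    ]), 'eef_pos': array([ 0.1508, -0.5289,  0.2313]), 'ee_rot': array([0.    , 0.9904, 0.1385, 0.    ]), 'force': array([ 0.0311, -0.8053,  0.8821]), 'torque': array([-0.0181, -0.0233, -0.0911]), 'finger_force': array(0.), 'opening': array(1.0023)}
```

View pics/top0.png

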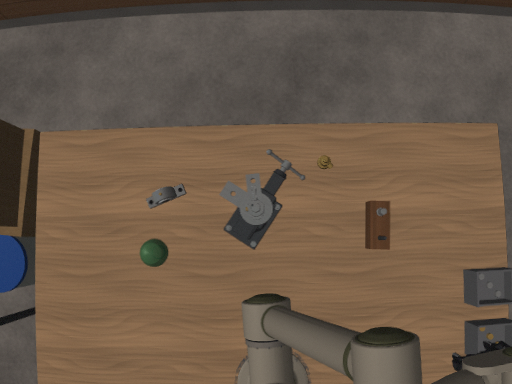

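View pics/side0.png

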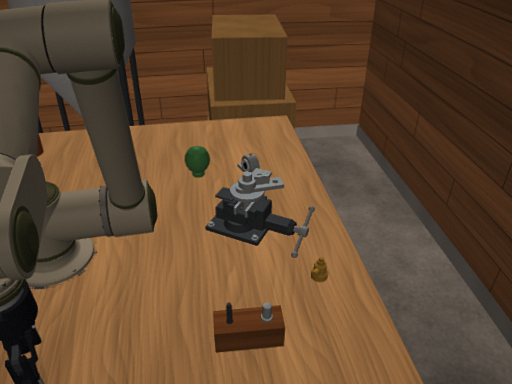

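Run:
```python
from h import *
a=cv2.imread('pics/top0.png'); b=cv2.imread('pics/side0.png')
f=lambda im,x,y,w,h,W,H:cv2.resize(im[y:y+h,x:x+w],(W,H),interpolation=cv2.INTER_CUBIC)
L=np.vstack([f(a,215,165,80,60,400,300),f(a,350,195,80,60,400,300)])
R=np.vstack([f(b,205,150,80,60,400,300),f(b,205,290,80,60,400,300)])
cv2.imwrite('pics/crop.png',np.hstack([L,R]))
np.set_printoptions(precision=4,suppress=True)
for n in('top','side'):
    P=cloud(n,np.load(n+'_d.npy')).reshape(-1,3)
    for nm,lo,hi,c,r in[('arm+',.148,.157,(.57,.04),.12),('shafttop',.188,.196,(.57,.04),.1),('boss',.168,.174,(.57,.04),.1),('plate',.136,.144,(.57,.04),.13),('web',.176,.182,(.57,.04),.1),('blocktop',.061,.068,(.5,-.33),.12),('knob',.085,.112,(.52,-.33),.04)]:
        m=(P[:,2]>lo)&(P[:,2]<hi)&(np.hypot(P[:,0]-c[0],P[:,1]-c[1])<r); Q=P[m]
        if len(Q)>3: 
            print(n,nm,len(Q),Q.mean(0),Q.min(0)[:2],Q.max(0)[:2],cv2.minAreaRect(Q[:,:2].astype(np.float32)*1000))
```

```text
top arm+ 326 [0.6024 0.0474 0.1521] [0.5181 0.0232] [0.6509 0.0706] ((584.1002197265625, 45.690574645996094), (132.4114227294922, 39.9683952331543), 5.755491256713867)
top shafttop 65 [0.5499 0.0424 0.1908] [0.5386 0.0308] [0.5611 0.0531] ((549.8201293945312, 41.94938278198242), (22.228900909423828, 22.405263900756836), 89.28269958496094)
top boss 116 [0.5477 0.0429 0.1708] [0.5285 0.0199] [0.5933 0.0651] ((555.8472900390625, 38.71018981933594), (45.06916809082031, 60.174835205078125), 57.78886413574219)
top plate 731 [0.5656 0.0693 0.1395] [ 0.5039 -0.0032] [0.6347 0.1446] ((577.7571411132812, 61.064170837402344), (158.63356018066406, 101.47112274169922), 43.1115608215332)
top web 41 [0.5905 0.0466 0.1784] [0.5703 0.0417] [0.6102 0.0527] ((590.3502197265625, 46.34724426269531), (40.655433654785156, 9.244154930114746), 5.658820629119873)
top blocktop 737 [ 0.4948 -0.3374  0.0644] [ 0.4209 -0.3717] [ 0.5704 -0.3044] ((496.1986083984375, -337.5545654296875), (63.77384567260742, 148.55813598632812), 87.5312728881836)
top knob 46 [ 0.5356 -0.3389  0.1013] [ 0.5273 -0.3492] [ 0.5454 -0.33
[... 622 characters left out ...]
 plate 375 [0.5598 0.0445 0.1407] [ 0.5038 -0.0119] [0.6423 0.1452] ((583.8196411132812, 54.51377487182617), (164.3339385986328, 117.94438171386719), 44.710968017578125)
side web 68 [0.5796 0.0386 0.179 ] [0.5379 0.0264] [0.6124 0.0523] ((575.0201416015625, 39.34510803222656), (73.18897247314453, 16.303936004638672), 12.774303436279297)
side blocktop 1428 [ 0.4951 -0.344   0.0652] [ 0.4226 -0.3759] [ 0.5739 -0.3063] ((498.44891357421875, -340.3799133300781), (64.65217590332031, 149.64561462402344), 87.44725799560547)
side knob 113 [ 0.5368 -0.3461  0.1001] [ 0.5275 -0.3537] [ 0.5467 -0.3318] ((538.145751953125, -343.3567199707031), (21.006240844726562, 18.105627059936523), 49.65239334106445)
```

View pics/crop.png

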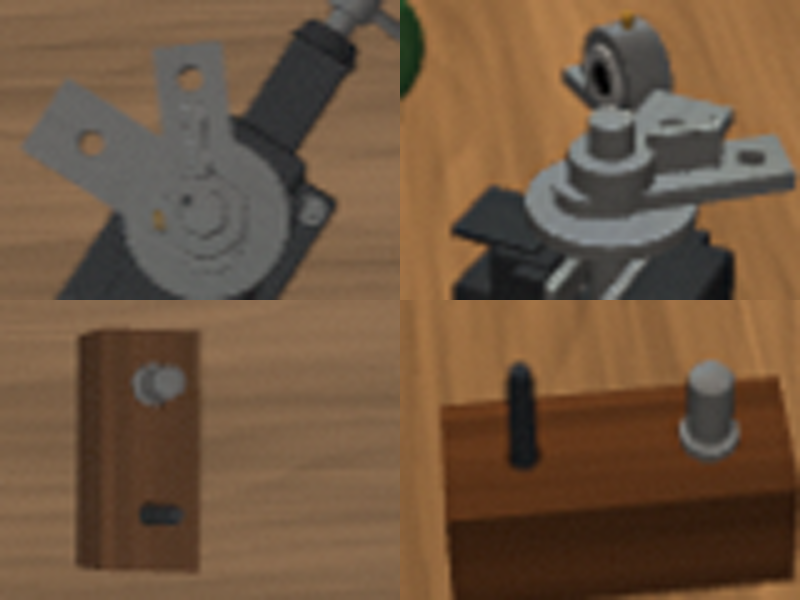

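```bash
cat >> h.py <<'E'
from scipy.spatial.transform import Rotation as Ro
def rel(target,yaw=None):
    s=sensors.read_state(); q=s['ee_rot']; R=Ro.from_quat([q[1],q[2],q[3],q[0]]).as_matrix()
    y0=np.degrees(np.arctan2(R[1,0],R[0,0])); d=R.T@(np.array(target)-s['eef_pos'])*100
    print('t',round(s['time_s'],2),'pos',np.round(s['eef_pos'],4),'yaw',round(y0,2),'tilt',np.round(R[:2,2],4),'shift cm',np.round(d,2),'twist',None if yaw is None else round(y0-yaw,2),'F',np.round(s['force'],1),'op',round(float(s['opening']),3))
E
python3 - <<'E'
from h import *
np.set_printoptions(precision=4,suppress=True)
print('plate hole top',atz('top',(232.8,193.0),.14),'arm hole',atz('top',(252.4,180),.153),'shaft',atz('top',(256.2,206.6),.192))
# side crop: arm hole (752,158)->
print('arm hole side',atz('side',(205+(752-400)/5-.4,150+158/5-.4),.153),'plate side',atz('side',(205+(672-400)/5-.4,150+121/5-.4),.14))
P=cloud('top',np.load('top_d.npy')).reshape(-1,3)
m=(abs(P[:,2]-.14)<.005)&(np.hypot(P[:,0]-.5505,P[:,1]-.041)>.058)&(np.hypot(P[:,0]-.5505,P[:,1]-.041)<.125)&(P[:,1]>.07)
Q=P[m]; print(len(Q),cv2.minAreaRect(Q[:,:2].astype(np.float32)*1000))
rel([.5955,.0450,.23],6)
E
```

```text
plate hole top [0.5949 0.1071 0.14  ] arm hole [0.6303 0.0492 0.153 ] shaft [0.5508 0.0386 0.192 ]
arm hole side [0.6316 0.0481 0.153 ] plate side [0.5974 0.1129 0.14  ]
286 ((596.1788940429688, 108.97980499267578), (58.6611213684082, 49.27511978149414), 55.54509353637695)
t 1.2 pos [ 0.1508 -0.5289  0.2313] yaw 15.92 tilt [ 0. -0.] shift cm [ 58.5  -42.99   0.13] twist 9.92 F [ 0.  -0.8  0.9] op 1.002
```

Request:
{"name": "jog_arm", "arguments": {"series": [{"xyz": [3.2, -2.35, 0], "twist": 2, "hand": 0.6}, {"xyz": [6.4, -4.7, 0], "twist": 4, "hand": 0.6}, {"xyz": [9.6, -7.05, 0], "twist": 6, "hand": 0.6}, {"xyz": [12.8, -9.4, 0], "twist": 8, "hand": 0.6}, {"xyz": [16, -11.75, 0], "twist": 9.9, "hand": 0.6}], "force": 40}}

```text
time_s: 1.62
eef_pos: [0.2732, -0.3704, 0.2314]
ee_rot: [0.0, 0.999, 0.051, 0.0]
force: [0.5, -0.7, 0.5]
opening: 0.604
finger_force: 0.0
```

```bash
python3 -c "
from h import *
rel([.5955,.0450,.23],6);print(sensors.read_state()['joint_positions'])"
```

```text
t 1.62 pos [ 0.2732 -0.3704  0.2314] yaw 5.88 tilt [ 0.0002 -0.0002] shift cm [ 36.32 -38.02   0.14] twist -0.12 F [ 0.5 -0.7  0.5] op 0.604
[-1.19355532e+00  2.22843434e-01  1.53064763e+00  6.86432833e-05
  1.38782244e+00  2.74551640e-01]
```

Request:
{"name": "jog_arm", "arguments": {"series": [{"xyz": [2.7, -2.83, 0], "twist": 0, "hand": 0.6}, {"xyz": [5.4, -5.66, 0], "twist": 0, "hand": 0.6}, {"xyz": [8.1, -8.5, 0], "twist": 0, "hand": 0.6}, {"xyz": [10.8, -11.3, 0], "twist": 0, "hand": 0.6}, {"xyz": [13.5, -14.1, 0], "twist": 0, "hand": 0.6}]}}

```text
time_s: 2.03
eef_pos: [0.3928, -0.2159, 0.2316]
ee_rot: [0.0, 0.999, 0.052, 0.0]
force: [0.6, -0.3, 0.0]
opening: 0.604
finger_force: 0.0
```

Request:
{"name": "jog_arm", "arguments": {"series": [{"xyz": [2.7, -2.83, 0], "twist": 0, "hand": 0.6}, {"xyz": [5.4, -5.66, 0], "twist": 0, "hand": 0.6}, {"xyz": [8.1, -8.5, 0], "twist": 0, "hand": 0.6}, {"xyz": [10.8, -11.3, 0], "twist": 0, "hand": 0.6}, {"xyz": [13.5, -14.1, 0], "twist": 0, "hand": 0.6}]}}

```text
time_s: 2.45
eef_pos: [0.5123, -0.0614, 0.2315]
ee_rot: [0.0, 0.999, 0.053, 0.0]
force: [1.2, -0.8, 0.4]
opening: 0.6
finger_force: 0.0
```

```bash
python3 -c "
from h import *
rel([.5975,.0450,.163],6);print(sensors.read_state()['joint_positions'])"
```

```text
t 2.45 pos [ 0.5123 -0.0614  0.2315] yaw 6.03 tilt [ 0.0004 -0.0002] shift cm [ 9.58 -9.68  6.85] twist 0.03 F [ 1.2 -0.8  0.4] op 0.6
[-3.48918362e-01  3.20625884e-01  1.38978252e+00 -3.48981538e-05
  1.43072831e+00  1.11666189e+00]
```

Request:
{"name": "jog_arm", "arguments": {"series": [{"xyz": [2.4, -2.42, 0], "twist": 0, "hand": 0.6}, {"xyz": [4.8, -4.84, 0], "twist": 0, "hand": 0.6}, {"xyz": [7.2, -7.26, 0], "twist": 0, "hand": 0.6}, {"xyz": [9.6, -9.7, 0], "twist": 0, "hand": 0.6}, {"xyz": [9.6, -9.7, 0], "twist": 0, "hand": 0.6}]}}

```text
time_s: 2.87
eef_pos: [0.5989, 0.0474, 0.2306]
ee_rot: [-0.001, 0.999, 0.055, 0.0]
force: [-0.2, -0.9, -0.8]
opening: 0.6
finger_force: 0.0
```

Request:
{"name": "jog_arm", "arguments": {"series": [{"xyz": [0, 0, 2.3], "twist": 0, "hand": 0.6}, {"xyz": [0, 0, 4.6], "twist": 0, "hand": 0.6}, {"xyz": [0, 0, 6.85], "twist": 0, "hand": 0.6}, {"xyz": [0, 0, 6.85], "twist": 0, "hand": 0.3}, {"xyz": [0, 0, 6.85], "twist": 0, "hand": 0}], "force": 30}}

```text
time_s: 3.28
eef_pos: [0.5965, 0.0431, 0.1626]
ee_rot: [-0.0, 0.999, 0.052, -0.001]
force: [-0.3, 0.0, 0.4]
opening: 0.329
finger_force: 0.0
```

Request:
{"name": "jog_arm", "arguments": {"series": [{"xyz": [0, 0, 0], "twist": 0, "hand": 0}, {"xyz": [0, 0, 0], "twist": 0, "hand": 0}, {"xyz": [0, 0, 0], "twist": 0, "hand": 0}, {"xyz": [0, 0, 0], "twist": 0, "hand": 0}, {"xyz": [0, 0, 0], "twist": 0, "hand": 0}]}}

```text
time_s: 3.7
eef_pos: [0.5974, 0.0438, 0.1645]
ee_rot: [-0.0, 0.999, 0.052, 0.002]
force: [0.1, 6.0, 3.7]
opening: 0.112
finger_force: 29.5
```

```bash
python3 -c "
from h import *
rel([.5975,.0450,.163],6)
c=np.array([.5505,.040])
s=sensors.read_state();p=s['eef_pos'];r=np.hypot(*(p[:2]-c));print(r, np.degrees(np.arctan2(p[1]-c[1],p[0]-c[0])),s['finger_force'])
a0=np.radians(6); t=[]
for a in (12,18,24,30,36,42,48,50.3):
  d=r*(np.array([np.cos(a0+np.radians(a)),np.sin(a0+np.radians(a))])-[np.cos(a0),np.sin(a0)])*100
  # tool x at 6deg, y at -84deg
  print(a, round(d@[np.cos(a0),np.sin(a0)],2), round(d@[np.sin(a0),-np.cos(a0)],2))
"
```

```text
t 3.7 pos [0.5974 0.0438 0.1645] yaw 6.01 tilt [0.0033 0.0009] shift cm [ 0.02 -0.12  0.15] twist 0.01 F [0.1 6.  3.7] op 0.112
0.04707642467061775 4.664420149720222 29.46972906589508
12 -0.1 -0.98
18 -0.23 -1.45
24 -0.41 -1.91
30 -0.63 -2.35
36 -0.9 -2.77
42 -1.21 -3.15
48 -1.56 -3.5
50.3 -1.7 -3.62
```

Request:
{"name": "jog_arm", "arguments": {"series": [{"xyz": [-0.03, -0.49, 0], "twist": -6, "hand": 0}, {"xyz": [-0.1, -0.98, 0], "twist": -12, "hand": 0}, {"xyz": [-0.23, -1.45, 0], "twist": -18, "hand": 0}, {"xyz": [-0.41, -1.91, 0], "twist": -24, "hand": 0}, {"xyz": [-0.63, -2.35, 0], "twist": -30, "hand": 0}]}}

```text
time_s: 4.12
eef_pos: [0.5894, 0.0669, 0.1645]
ee_rot: [0.0, 0.95, 0.312, 0.003]
force: [3.8, 6.1, 3.1]
opening: 0.108
finger_force: 29.1
```

Request:
{"name": "jog_arm", "arguments": {"series": [{"xyz": [-0.02, -0.41, 0], "twist": -5, "hand": 0}, {"xyz": [-0.07, -0.82, 0], "twist": -10, "hand": 0}, {"xyz": [-0.16, -1.22, 0], "twist": -15, "hand": 0}, {"xyz": [-0.28, -1.61, 0], "twist": -20, "hand": 0}, {"xyz": [-0.28, -1.61, 0], "twist": -20, "hand": 0}]}}

```text
time_s: 4.53
eef_pos: [0.5771, 0.079, 0.1645]
ee_rot: [0.0, 0.882, 0.472, 0.003]
force: [3.6, 10.9, 4.4]
opening: 0.107
finger_force: 29.3
```

```bash
cat > look.py <<'E'
from h import *
import sys
np.set_printoptions(precision=4,suppress=True)
k=sys.argv[1]
f=lambda im,x,y,w,h,W,H:cv2.resize(im[y:y+h,x:x+w],(W,H),interpolation=cv2.INTER_CUBIC)
o=[]
for n,x,y in(('top',215,165),('side',215,140)):
    p,d=imaging.capture(n); cv2.imwrite(f'pics/{n}{k}.png',p[...,::-1]); np.save(f'{n}{k}.npy',d); o.append(f(p[...,::-1],x,y,80,60,400,300))
    for q,z in(('drive_arm_hole',.153),('plate_hole',.14),('drive_arm_web',.179)):
        for r in spotter.landmark_of(n,q)[:1]: print(n,q,round(r['confidence'],2),atz(n,r['xy'],z))
    P=cloud(n,d).reshape(-1,3)
    for nm,lo,hi in(('arm',.148,.157),('web',.176,.182),('plate',.136,.144)):
        Q=P[(P[:,2]>lo)&(P[:,2]<hi)&(np.hypot(P[:,0]-.5505,P[:,1]-.04)<.13)&(np.hypot(P[:,0]-.5505,P[:,1]-.04)>(.027 if nm!='plate' else .06))]
        if len(Q)>5: print(n,nm,len(Q),cv2.minAreaRect(Q[:,:2].astype(np.float32)*1000))
cv2.imwrite(f'pics/crop{k}.png',np.hstack(o))
E
python3 look.py 1; python3 -c "
from h import *
rel([0.5505+.047*np.cos(.983),.04+.047*np.sin(.983),.163],56.3)"
```

```text
top arm 9 ((534.7685546875, 41.93706130981445), (54.587738037109375, 14.993562698364258), 86.2093276977539)
side drive_arm_hole 0.63 [0.5931 0.0966 0.153 ]
side plate_hole 0.66 [0.5945 0.1205 0.14  ]
side drive_arm_web 0.57 [0.5818 0.0799 0.179 ]
side arm 134 ((578.2841186523438, 63.518585205078125), (139.23284912109375, 33.4520378112793), 48.5863151550293)
side web 30 ((574.5662231445312, 73.71746826171875), (21.345718383789062, 37.208946228027344), 45.818885803222656)
side plate 37 ((616.9227294921875, 98.46773529052734), (61.33464813232422, 9.293280601501465), 58.94188690185547)
t 4.93 pos [0.5771 0.079  0.1645] yaw 56.08 tilt [0.0041 0.0028] shift cm [-0.02 -0.05  0.15] twist -0.22 F [ 1.8 11.1  3.8] op 0.108
```

View pics/crop1.png

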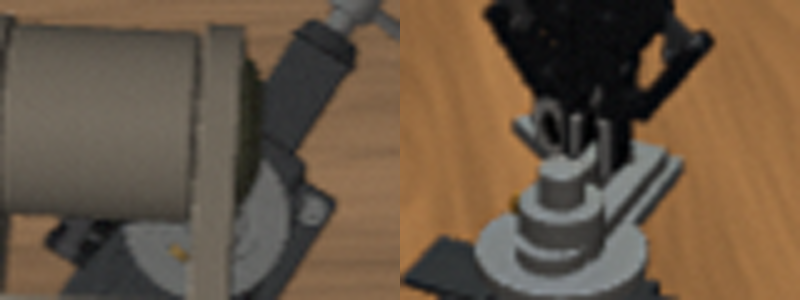

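Request:
{"name": "jog_arm", "arguments": {"series": [{"xyz": [0, 0, 0], "twist": 0, "hand": 0.5}, {"xyz": [0, 0, 0], "twist": 0, "hand": 0.5}, {"xyz": [0, 0, 0], "twist": 0, "hand": 0.5}, {"xyz": [0, 0, -2.5], "twist": 0, "hand": 0.5}, {"xyz": [0, 0, -6], "twist": 0, "hand": 0.5}]}}

```text
time_s: 5.35
eef_pos: [0.575, 0.0769, 0.221]
ee_rot: [-0.002, 0.883, 0.469, -0.003]
force: [0.3, -0.1, -0.1]
opening: 0.5
finger_force: 0.0
```

```bash
python3 -c "
from h import *
rel([.5373,-.3407,.225],0)"
```

```text
t 5.35 pos [0.575  0.0769 0.221 ] yaw 55.99 tilt [-0.0067 -0.0001] shift cm [-36.73  20.23  -0.37] twist 55.99 F [ 0.3 -0.1 -0.1] op 0.5
```

Request:
{"name": "jog_arm", "arguments": {"series": [{"xyz": [-3.4, 1.87, 0], "twist": 5.6, "hand": 0.5}, {"xyz": [-6.8, 3.74, 0], "twist": 11.2, "hand": 0.5}, {"xyz": [-10.2, 5.6, 0], "twist": 16.8, "hand": 0.5}, {"xyz": [-13.6, 7.5, 0], "twist": 22.4, "hand": 0.5}, {"xyz": [-17, 9.35, 0], "twist": 28, "hand": 0.5}]}}

```text
time_s: 5.77
eef_pos: [0.5582, -0.118, 0.2231]
ee_rot: [0.0, 0.971, 0.24, -0.0]
force: [0.5, 0.4, -0.9]
opening: 0.503
finger_force: 0.0
```

```bash
python3 -c "
from h import *
rel([.5373,-.3407,.225],0)"
```

```text
t 5.77 pos [ 0.5582 -0.118   0.2231] yaw 27.73 tilt [ 0.0001 -0.0006] shift cm [-12.21  18.74  -0.18] twist 27.73 F [ 0.5  0.4 -0.9] op 0.503
```

Request:
{"name": "jog_arm", "arguments": {"series": [{"xyz": [-2.2, 3.4, 0], "twist": 5.6, "hand": 0.5}, {"xyz": [-4.4, 6.8, 0], "twist": 11.2, "hand": 0.5}, {"xyz": [-6.6, 10.2, 0], "twist": 16.8, "hand": 0.5}, {"xyz": [-8.8, 13.6, 0], "twist": 22.4, "hand": 0.5}, {"xyz": [-11, 17, 0], "twist": 27.7, "hand": 0.5}]}}

```text
time_s: 6.18
eef_pos: [0.5407, -0.32, 0.223]
ee_rot: [0.0, 1.0, 0.0, -0.0]
force: [0.4, 0.2, -0.1]
opening: 0.502
finger_force: 0.0
```

```bash
python3 look.py 2; python3 -c "
from h import *
rel([.5373,-.3407,.225],0)"
```

```text
top drive_arm_hole 0.71 [0.5924 0.0995 0.153 ]
top plate_hole 0.85 [0.5886 0.1133 0.14  ]
top drive_arm_web 0.6 [0.5716 0.0744 0.179 ]
top arm 283 ((568.8406982421875, 69.10128784179688), (128.52883911132812, 40.01801300048828), 54.8741569519043)
top web 37 ((574.4923706054688, 77.91725158691406), (31.523778915405273, 9.397894859313965), 54.44814682006836)
top plate 104 ((597.056396484375, 110.16300964355469), (55.61029815673828, 49.34183883666992), 55.73640823364258)
side drive_arm_web 0.71 [0.5885 0.0859 0.179 ]
side arm 27 ((531.33349609375, 28.04349136352539), (17.211000442504883, 50.87581253051758), 30.232311248779297)
t 6.58 pos [ 0.5418 -0.3164  0.2232] yaw 0.43 tilt [ 0.0001 -0.0002] shift cm [-0.47  2.42 -0.18] twist 0.43 F [ 0.6 -0.1  1. ] op 0.5
```

View pics/crop2.png

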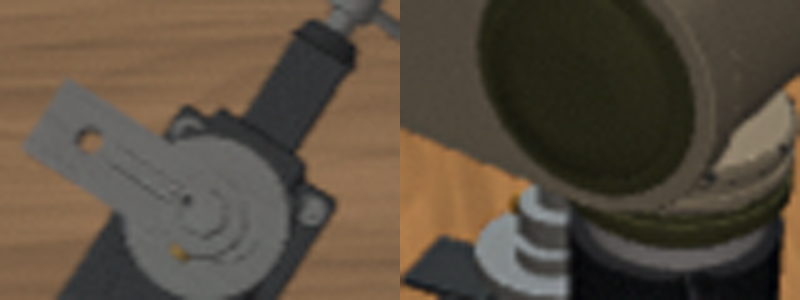

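Request:
{"name": "jog_arm", "arguments": {"series": [{"xyz": [-0.25, 1.2, 0], "twist": 0.4, "hand": 0.5}, {"xyz": [-0.45, 2.42, 1], "twist": 0.4, "hand": 0.5}, {"xyz": [-0.45, 2.42, 4.5], "twist": 0.4, "hand": 0.5}, {"xyz": [-0.45, 2.42, 8], "twist": 0.4, "hand": 0.5}, {"xyz": [-0.45, 2.42, 10], "twist": 0.4, "hand": 0.5}]}}

```text
time_s: 7.0
eef_pos: [0.5357, -0.3419, 0.1185]
ee_rot: [-0.002, 1.0, -0.001, -0.002]
force: [-0.3, -0.6, -0.5]
opening: 0.506
finger_force: 0.0
```

```bash
python3 -c "
from h import *
rel([.5373,-.3407,.077],0)
print(atz('top',(232.4,192.4),.153))"
```

```text
t 7.0 pos [ 0.5357 -0.3419  0.1185] yaw -0.11 tilt [-0.0037  0.0031] shift cm [ 0.18 -0.11  4.15] twist -0.11 F [-0.3 -0.6 -0.5] op 0.506
[0.5953753  0.10722536 0.153     ]
```

Request:
{"name": "jog_arm", "arguments": {"series": [{"xyz": [0, 0, 2], "twist": 0, "hand": 0.5}, {"xyz": [0, 0, 4], "twist": 0, "hand": 0.5}, {"xyz": [0, 0, 4.6], "twist": 0, "hand": 0.5}, {"xyz": [0, 0, 4.6], "twist": 0, "hand": 0.5}, {"xyz": [0, 0, 4.6], "twist": 0, "hand": 0.3}]}}

```text
time_s: 7.42
eef_pos: [0.5373, -0.3425, 0.0772]
ee_rot: [0.0, 1.0, -0.001, 0.0]
force: [-0.1, 1.4, 0.9]
opening: 0.375
finger_force: 0.0
```

Request:
{"name": "jog_arm", "arguments": {"series": [{"xyz": [0, 0, 0], "twist": 0, "hand": 0.1}, {"xyz": [0, 0, 0], "twist": 0, "hand": 0.1}, {"xyz": [0, 0, 0], "twist": 0, "hand": 0.1}, {"xyz": [0, 0, 0], "twist": 0, "hand": 0.1}, {"xyz": [0, 0, 0], "twist": 0, "hand": 0.1}], "force": 50}}

```text
time_s: 7.83
eef_pos: [0.5376, -0.3424, 0.0782]
ee_rot: [0.001, 1.0, -0.001, 0.001]
force: [-0.5, 0.4, 5.8]
opening: 0.217
finger_force: 49.2
```

```bash
python3 -c "
from h import *
rel([.5373,-.3407,.077],0)"
```

```text
t 7.83 pos [ 0.5376 -0.3424  0.0782] yaw -0.08 tilt [ 0.0019 -0.002 ] shift cm [-0.03 -0.17  0.11] twist -0.08 F [-0.5  0.4  5.8] op 0.217
```

Request:
{"name": "jog_arm", "arguments": {"series": [{"xyz": [0, 0, -0.5], "twist": 0, "hand": 0.1}, {"xyz": [0, 0, -2.5], "twist": 0, "hand": 0.1}, {"xyz": [0, 0, -5], "twist": 0, "hand": 0.1}, {"xyz": [0, 0, -8], "twist": 0, "hand": 0.1}, {"xyz": [0, 0, -11], "twist": 0, "hand": 0.1}], "force": 70}}

```text
time_s: 8.25
eef_pos: [0.5368, -0.3414, 0.1877]
ee_rot: [-0.001, 1.0, -0.001, -0.001]
force: [0.8, -0.6, -2.1]
opening: 0.212
finger_force: 68.7
```

Request:
{"name": "jog_arm", "arguments": {"series": [{"xyz": [0.3, -2, -2.5], "twist": -5.5, "hand": 0.1}, {"xyz": [0.7, -5, -5], "twist": -11, "hand": 0.1}, {"xyz": [1.1, -8, -7.5], "twist": -16.5, "hand": 0.1}, {"xyz": [1.5, -11.5, -9.6], "twist": -22, "hand": 0.1}, {"xyz": [2, -15, -9.6], "twist": -28, "hand": 0.1}]}}

```text
time_s: 8.67
eef_pos: [0.558, -0.1909, 0.2875]
ee_rot: [0.002, 0.97, 0.243, 0.003]
force: [0.4, 0.3, -1.0]
opening: 0.202
finger_force: 68.8
```

```bash
python3 -c "
from h import *
rel([.5962,.1046,.28],56)"
```

```text
t 8.67 pos [ 0.558  -0.1909  0.2875] yaw 28.15 tilt [ 0.0063 -0.0035] shift cm [ 17.31 -24.25   0.67] twist -27.85 F [ 0.4  0.3 -1. ] op 0.202
```

Request:
{"name": "jog_arm", "arguments": {"series": [{"xyz": [2.1, -2.95, 0], "twist": -5.6, "hand": 0.1}, {"xyz": [4.2, -5.9, 0], "twist": -11.2, "hand": 0.1}, {"xyz": [6.3, -8.85, 0], "twist": -16.8, "hand": 0.1}, {"xyz": [8.4, -11.8, 0], "twist": -22.4, "hand": 0.1}, {"xyz": [10.5, -14.75, 0], "twist": -27.9, "hand": 0.1}]}}

```text
time_s: 9.08
eef_pos: [0.5807, -0.0104, 0.2828]
ee_rot: [-0.0, 0.883, 0.47, -0.0]
force: [-0.0, -0.5, -1.7]
opening: 0.21
finger_force: 68.7
```

```bash
python3 -c "
from h import *
rel([.5962,.1046,.28],56)"
```

```text
t 9.08 pos [ 0.5807 -0.0104  0.2828] yaw 56.1 tilt [-0.0008  0.0003] shift cm [10.41 -5.13  0.29] twist 0.1 F [-0.  -0.5 -1.7] op 0.21
```

Request:
{"name": "jog_arm", "arguments": {"series": [{"xyz": [3, -1.5, 0], "twist": 0, "hand": 0.1}, {"xyz": [6, -3, 0], "twist": 0, "hand": 0.1}, {"xyz": [8.5, -4.2, 0], "twist": 0, "hand": 0.1}, {"xyz": [10.2, -5.1, 0], "twist": 0, "hand": 0.1}, {"xyz": [10.2, -5.1, 0], "twist": 0, "hand": 0.1}]}}

```text
time_s: 9.5
eef_pos: [0.5958, 0.1043, 0.2826]
ee_rot: [-0.001, 0.883, 0.47, -0.0]
force: [0.5, 1.0, -0.7]
opening: 0.209
finger_force: 68.7
```

Request:
{"name": "jog_arm", "arguments": {"series": [{"xyz": [0, 0, 0], "twist": 0, "hand": 0.1}, {"xyz": [0, 0, 0], "twist": 0, "hand": 0.1}, {"xyz": [0, 0, 1], "twist": 0, "hand": 0.1}, {"xyz": [0, 0, 2], "twist": 0, "hand": 0.1}, {"xyz": [0, 0, 2], "twist": 0, "hand": 0.1}]}}

```text
time_s: 9.92
eef_pos: [0.5955, 0.0993, 0.261]
ee_rot: [-0.001, 0.884, 0.467, -0.002]
force: [1.3, -0.1, -1.8]
opening: 0.212
finger_force: 68.7
```

```bash
python3 look.py 3; python3 -c "
from h import *
rel([.5962,.1046,.240],56)
import cv2
p=cv2.imread('pics/side3.png');cv2.imwrite('pics/c3.png',cv2.resize(p[110:210,210:310],(600,600),interpolation=cv2.INTER_CUBIC))
print(proj('side',[[.5962,.1046,.153],[.5962,.1046,.193],[.5962,.1046,.253]]))"
```

```text
top drive_arm_hole 0.77 [0.5975 0.0983 0.153 ]
top plate_hole 0.92 [0.5946 0.106  0.14  ]
top drive_arm_web 0.8 [0.5693 0.0686 0.179 ]
top arm 74 ((562.2919311523438, 60.06636047363281), (106.45124816894531, 36.72184753417969), 56.569557189941406)
top web 8 ((579.6784057617188, 88.18814849853516), (8.546207427978516, 5.54710578918457), 87.2301025390625)
top plate 15 ((570.0021362304688, 110.11886596679688), (23.774736404418945, 4.768512725830078), 55.58696746826172)
side drive_arm_hole 0.95 [0.5926 0.1021 0.153 ]
side plate_hole 0.92 [0.5855 0.1119 0.14  ]
side drive_arm_web 0.5 [ 0.5252 -0.1767  0.179 ]
side arm 148 ((566.9096069335938, 70.06907653808594), (133.13206481933594, 48.5169792175293), 54.775848388671875)
side web 26 ((575.9916381835938, 75.854736328125), (33.11682891845703, 9.458754539489746), 61.741703033447266)
side plate 37 ((616.0459594726562, 97.79866790771484), (59.23678970336914, 7.327347755432129), 58.35007095336914)
t 10.32 pos [0.5963 0.1005 0.2633] yaw 55.81 tilt [ 0.0007 -0.    ] shift cm [ 0.33 -0.24  2.33] twist -0.19 F [-0.2  0.3 -1.4] op 0.208
[[259.10342392 171.53853647]
 [259.253747   159.53916859]
 [259.48996003 140.70799813]]
```

View pics/c3.png

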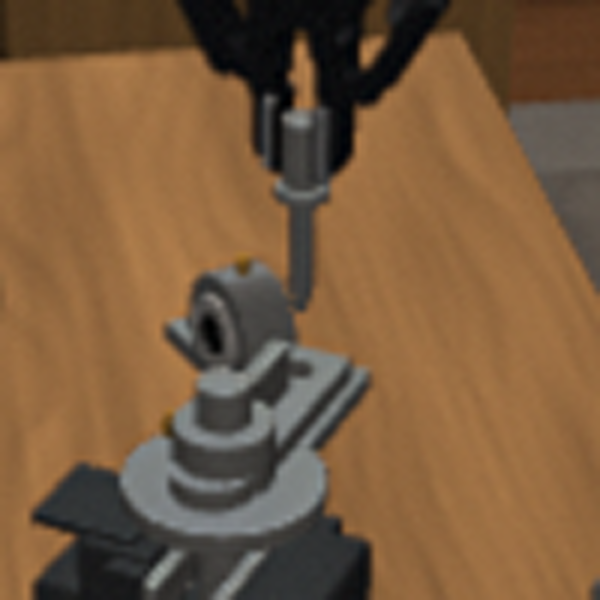

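```bash
python3 -c "
from h import *
f=lambda x,y:(210+x/6-.42,110+y/6-.42)
print('tip',atz('side',f(301,309),.190),'hole',atz('side',f(301,369),.153))
P=cloud('side',np.load('side3.npy')).reshape(-1,3)
for lo,hi in((.2,.24),(.258,.29)):
  Q=P[(P[:,2]>lo)&(P[:,2]<hi)&(np.hypot(P[:,0]-.596,P[:,1]-.1)<(.012 if lo<.25 else .009))];print(len(Q),Q.mean(0),Q.min(0),Q.max(0))
"
```

```text
tip [0.59703356 0.10097018 0.19      ] hole [0.59844642 0.1067785  0.153     ]
49 [0.59497043 0.09514638 0.22053672] [0.59044278 0.09221008 0.2004094 ] [0.59972569 0.1003413  0.23964741]
19 [0.59371785 0.09324221 0.27363303] [0.58776211 0.09140589 0.25915888] [0.59859877 0.09690798 0.28933893]
```

Request:
{"name": "jog_arm", "arguments": {"series": [{"xyz": [0.45, -0.22, 0], "twist": 0, "hand": 0.1}, {"xyz": [0.45, -0.22, 1.2], "twist": 0, "hand": 0.1}, {"xyz": [0.45, -0.22, 2.4], "twist": 0, "hand": 0.1}, {"xyz": [0.45, -0.22, 3.3], "twist": 0, "hand": 0.1}, {"xyz": [0.45, -0.22, 3.3], "twist": 0, "hand": 0.1}]}}

```text
time_s: 10.73
eef_pos: [0.5963, 0.1059, 0.2279]
ee_rot: [-0.001, 0.884, 0.468, -0.002]
force: [0.3, -0.7, -1.2]
opening: 0.204
finger_force: 68.7
```

Request:
{"name": "jog_arm", "arguments": {"series": [{"xyz": [0, 0, 0], "twist": 0, "hand": 0.1}, {"xyz": [0, 0, 0], "twist": 0, "hand": 0.1}, {"xyz": [0, 0, 0], "twist": 0, "hand": 0.1}, {"xyz": [0, 0, 0], "twist": 0, "hand": 0.1}, {"xyz": [0, 0, 0], "twist": 0, "hand": 0.1}]}}

```text
time_s: 11.15
eef_pos: [0.597, 0.1056, 0.2303]
ee_rot: [0.0, 0.884, 0.468, 0.0]
force: [0.4, -0.9, -1.3]
opening: 0.214
finger_force: 68.7
```

```bash
python3 -c "
from h import *
import cv2
p,d=imaging.capture('side');cv2.imwrite('pics/c4.png',cv2.resize(p[140:200,220:300,::-1],(800,600),interpolation=cv2.INTER_CUBIC))
rel([.597,.1055,.230],56)"
```

```text
t 11.2 pos [0.597  0.1056 0.2301] yaw 55.81 tilt [0.0006 0.    ] shift cm [-0.01  0.    0.01] twist -0.19 F [-1.1  0.2 -1.2] op 0.204
```

View pics/c4.png

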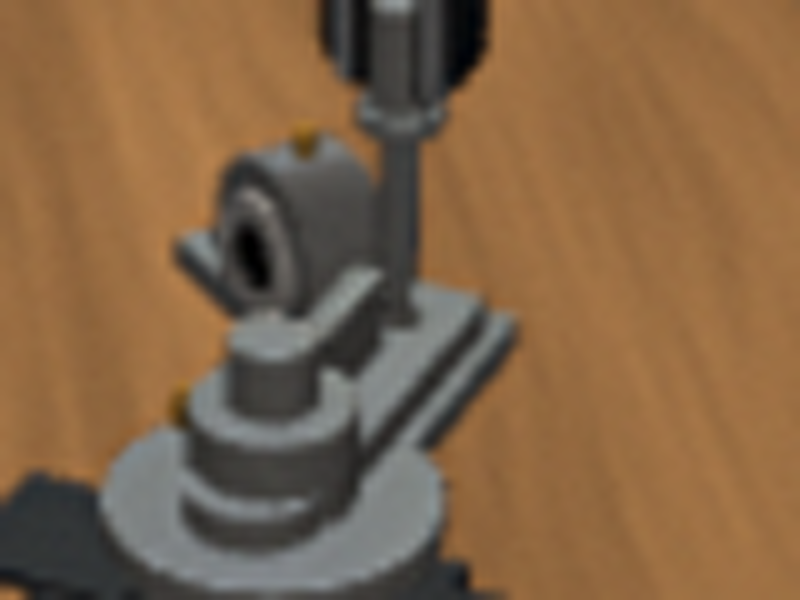

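Request:
{"name": "jog_arm", "arguments": {"series": [{"xyz": [0, 0, 0.25], "twist": 0, "hand": 0.1}, {"xyz": [0, 0, 0.5], "twist": 0, "hand": 0.1}, {"xyz": [0, 0, 0.75], "twist": 0, "hand": 0.1}, {"xyz": [0, 0, 1.0], "twist": 0, "hand": 0.1}, {"xyz": [0, 0, 1.0], "twist": 0, "hand": 0.1}]}}

```text
time_s: 11.62
eef_pos: [0.5967, 0.1056, 0.2191]
ee_rot: [-0.0, 0.884, 0.468, -0.001]
force: [-1.1, -0.4, -1.3]
opening: 0.211
finger_force: 68.7
```

Request:
{"name": "jog_arm", "arguments": {"series": [{"xyz": [0, 0, 0.3], "twist": 0, "hand": 0.1}, {"xyz": [0, 0, 0.6], "twist": 0, "hand": 0.1}, {"xyz": [0, 0, 0.9], "twist": 0, "hand": 0.1}, {"xyz": [0, 0, 1.2], "twist": 0, "hand": 0.1}, {"xyz": [0, 0, 1.2], "twist": 0, "hand": 0.1}]}}

```text
time_s: 12.03
eef_pos: [0.5967, 0.1056, 0.207]
ee_rot: [-0.0, 0.884, 0.468, -0.001]
force: [-0.2, 0.0, -1.1]
opening: 0.208
finger_force: 68.7
```

Tip is now in the plate hole without resistance.

Request:
{"name": "jog_arm", "arguments": {"series": [{"xyz": [0, 0, 0.4], "twist": 0, "hand": 0.1}, {"xyz": [0, 0, 0.8], "twist": 0, "hand": 0.1}, {"xyz": [0, 0, 1.2], "twist": 0, "hand": 0.1}, {"xyz": [0, 0, 1.6], "twist": 0, "hand": 0.1}, {"xyz": [0, 0, 1.6], "twist": 0, "hand": 0.1}]}}

```text
time_s: 12.45
eef_pos: [0.5966, 0.1056, 0.1907]
ee_rot: [-0.0, 0.884, 0.468, -0.001]
force: [-0.1, 0.7, -1.4]
opening: 0.209
finger_force: 68.7
```

Request:
{"name": "jog_arm", "arguments": {"series": [{"xyz": [0, 0, 0.5], "twist": 0, "hand": 0.1}, {"xyz": [0, 0, 1.0], "twist": 0, "hand": 0.1}, {"xyz": [0, 0, 1.5], "twist": 0, "hand": 0.1}, {"xyz": [0, 0, 1.9], "twist": 0, "hand": 0.1}, {"xyz": [0, 0, 1.9], "twist": 0, "hand": 0.1}]}}

```text
time_s: 12.87
eef_pos: [0.5966, 0.1056, 0.1716]
ee_rot: [-0.0, 0.884, 0.468, -0.001]
force: [-0.9, 1.1, -2.0]
opening: 0.209
finger_force: 68.9
```

```bash
python3 -c "
from h import *
rel([.597,.1055,.166],56)"
```

```text
t 12.87 pos [0.5966 0.1056 0.1716] yaw 55.81 tilt [-0.0016 -0.    ] shift cm [0.02 0.04 0.56] twist -0.19 F [-0.9  1.1 -2. ] op 0.209
```

Nearly home; last 5 mm, then check and release.

Request:
{"name": "jog_arm", "arguments": {"series": [{"xyz": [0, 0, 0.15], "twist": 0, "hand": 0.1}, {"xyz": [0, 0, 0.3], "twist": 0, "hand": 0.1}, {"xyz": [0, 0, 0.45], "twist": 0, "hand": 0.1}, {"xyz": [0, 0, 0.6], "twist": 0, "hand": 0.1}, {"xyz": [0, 0, 0.6], "twist": 0, "hand": 0.1}]}}

```text
time_s: 13.28
eef_pos: [0.5968, 0.1057, 0.1666]
ee_rot: [-0.0, 0.884, 0.468, -0.0]
force: [-2.0, 2.3, -0.6]
opening: 0.212
finger_force: 68.9
```

Request:
{"name": "jog_arm", "arguments": {"series": [{"xyz": [0, 0, 0.0], "twist": 0, "hand": 0.2}, {"xyz": [0, 0, 0], "twist": 0, "hand": 0.5}, {"xyz": [0, 0, 0], "twist": 0, "hand": 0.5}, {"xyz": [0, 0, 0], "twist": 0, "hand": 0.5}, {"xyz": [0, 0, 0], "twist": 0, "hand": 0.5}]}}

```text
time_s: 13.7
eef_pos: [0.5972, 0.1054, 0.167]
ee_rot: [0.0, 0.884, 0.468, 0.0]
force: [0.8, 0.6, 0.1]
opening: 0.5
finger_force: 0.0
```

Request:
{"name": "jog_arm", "arguments": {"series": [{"xyz": [0, 0, -1], "twist": 0, "hand": 0.5}, {"xyz": [0, 0, -3], "twist": 0, "hand": 0.5}, {"xyz": [0, 0, -6], "twist": 0, "hand": 0.5}, {"xyz": [0, 0, -9], "twist": 0, "hand": 0.5}, {"xyz": [0, 0, -12], "twist": 0, "hand": 0.5}]}}

```text
time_s: 14.12
eef_pos: [0.5967, 0.1055, 0.2892]
ee_rot: [0.0, 0.884, 0.468, 0.0]
force: [1.1, -1.5, -0.5]
opening: 0.495
finger_force: 0.0
```

```bash
python3 -c "
from h import *
import cv2
p,d=imaging.capture('side');cv2.imwrite('pics/c5.png',cv2.resize(p[140:200,220:300,::-1],(800,600),interpolation=cv2.INTER_CUBIC))
P=cloud('side',d).reshape(-1,3);Q=P[(np.hypot(P[:,0]-.5966,P[:,1]-.1056)<.011)&(P[:,2]<.23)];print('top z',np.sort(Q[:,2])[-8:])
rel([.597,.1055,.166],56)"
```

```text
top z [0.1938784  0.19397836 0.1941828  0.1943404  0.19447364 0.19466465
 0.19535424 0.19563328]
t 14.17 pos [0.5982 0.1055 0.2958] yaw 55.82 tilt [ 0.0115 -0.0004] shift cm [-0.15 -0.22 12.98] twist -0.18 F [-1.4 -0.9  4.6] op 0.505
```

View pics/c5.png

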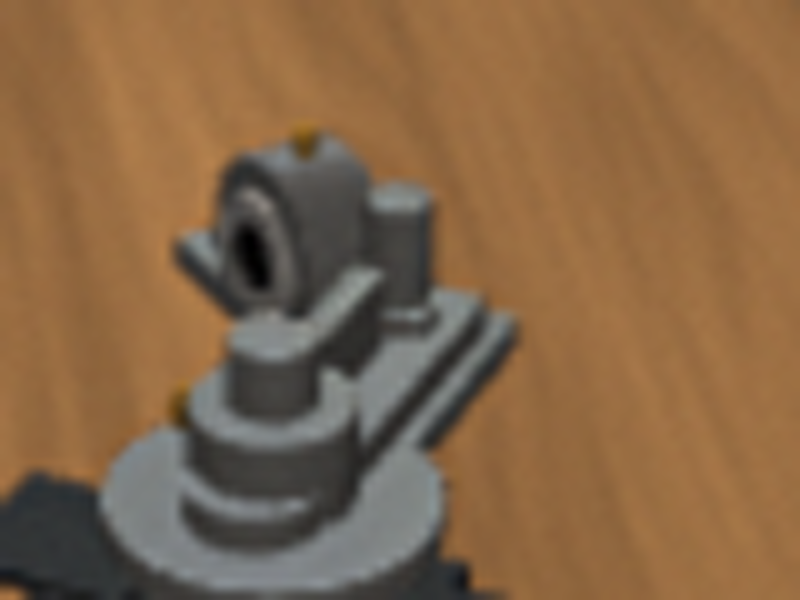

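The side view shows the pin upright with its shoulder on the arm at crop pixel (405, 318). Its knob top is at z ≈ 0.194 m (0.193 m expected), and the gripper is clear.

Request:
{"name": "jog_arm", "arguments": {"series": [{"xyz": [0, 0, 0], "twist": 0, "hand": 0.5}, {"xyz": [0, 0, 0], "twist": 0, "hand": 0.5}, {"xyz": [0, 0, 0], "twist": 0, "hand": 0.5}, {"xyz": [0, 0, 0], "twist": 0, "hand": 0.5}, {"xyz": [0, 0, 0], "twist": 0, "hand": 0.5}]}}

```text
time_s: 14.58
eef_pos: [0.5967, 0.1056, 0.2858]
ee_rot: [-0.0, 0.884, 0.468, -0.001]
force: [-0.6, 1.2, -1.1]
opening: 0.497
finger_force: 0.0
```

```bash
python3 -c "
from h import *
print(arm.job_done())"
```

```text
the job is handed in; nothing more can be done
None
```

The drive arm is swung over the plate's hole, the shear pin is through both holes with its shoulder on the arm, the gripper is clear, and the job was handed in at about 15 s; no verdict was returned.

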